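# Count three nuts into the trough of a counting tray and shut its lid

### The arm

A 7-joint arm with a two-finger parallel gripper is mounted at the origin on a cart in front of the work surface, level with it; the furniture and walls round the work are solid. World frame = base frame: x ahead of the robot, y to its left, z up, the work surface at z = 0. Lengths are in mm, angles in rad, forces in N, time in s.
With the tool pointing down it reaches from about 400 to 750 mm from the base axis. Payload 19.5 kg.
Tool frame: the origin (TCP) lies at the very end of the fingers, on their centre line; the grasp point (between the pads) lies 19 mm behind it; z points along the fingers, y is the line along which they close (so a half turn about z gives the same grasp; the last joint's range is limited). The gripper opens to 85 mm and grips with 20 to 120 N. Pads are 22 mm wide; open, the fingers measure 114 mm over their backs; the gripper's body (76 mm by 85 mm) begins 54 mm behind the grasp point. The pads swing forward as they close: fully open they stand 13 mm farther back than shut.
Start: joints at [-0.042, 0.707, -0.028, 1.485, 0.022, 0.951, -0.075], TCP at [574.972, 0.003, 210.968] pointing down, gripper open.
Joint ranges: [-2.71, 2.71], [-0.32, 2.16], [-1.57, 1.52], [0, 2.45], [-1.46, 4.6], [0, 2.02], [-2.83, 2.83]. Speed limits (rad/s): [1.89, 1.89, 2.57, 2.57, 3.01, 3.01, 3.01].

### API

Orientations are given as a unit quaternion [x, y, z, w].
In Python, from station import bot gives the robot as it stands.
- The arm moves only by the tool jog_arm, never from a script. Its argument "commands" is a list of rows, each a list of 3 entries, a list of its own where there are three numbers: the shift along the tool's x, y, z in mm, then the turn, a rotation vector about the tool's x, y, z in degrees, then the opening, from 0 (shut) to 1 (fully open). A call has 1 to 12 rows; each row is the pose to reach, as a shift and turn from the pose commanded when the call began, along the tool's axes at that moment; what a row does not reach only later rows make up. A row lasts 1/12 s, in which the tool goes at most 41.7 mm and 7.16 degrees, less where a joint would pass 70% of its speed; a pose out of reach is approached as far as the arm can. A call with a gripper value outside its range is refused whole. The fingers move at their own pace and stop on an object; "squeeze" is the grip in N (left out, the last holds). Time passes only in rows, so rows that repeat a pose let the fingers close. It gives the time, the measured TCP pose, the force, the opening and the grip force at its end, in the units of the state.
- bot.state(): the state, without advancing time (a new reading comes with each control period).
- bot.snapshot(name): name is "scene" or "side" or "wrist"; returns a dict with "img" (480x640x3 uint8, blue, green, red), "fx", "fy", "cx", "cy" (pixels), "k1" (the pictures are not rectified: a ray, as slopes to the right and down, at radius r is drawn at 1 + k1 r^2 times it, then the intrinsics apply), "T" (4x4, takes a point from camera to world coordinates); the wrist camera has in their place "T_tool_cam" (4x4, takes a point from camera to tool coordinates, whose origin is the TCP and whose axes are the flange's). Camera axes: x right, y down, z forward; pixel columns grow to the right and rows downward; lengths in mm; the calibration is good to about 2 mm. A picture is of the moment at which its call begins: read the wrist's pose just before it. There is no depth.
- bot.close_job(): hands the job in; it is judged then, once.
The state is a dict: "clock": time; "q": joint angles; "dq": joint speeds; "joint_torque": joint torques, N m; "ee_pos": TCP position; "eef_rot": TCP orientation; "ft_force": force on the tool from outside, world axes, zero at the start; "moment": the same for the moment, N m; "gripper_width": opening from 0.0 (shut) to 1.0 (fully open); "grip_force": force on a finger pad.
Only numpy, scipy, OpenCV 4.12 (cv2) and the standard library are available. Lean on these libraries where they do the work, as an engineer would, in place of code of your own. Each camera call takes 0.05 s, during which the arm holds its last target. There are 200 camera calls.

### The job

Count out a lot on the counting tray: sweep any three of the five hexagon nuts along the board and over its edge into the tray's trough, and leave the other two on the board. Then push the open lid of the trough over until it lies fully shut over the three nuts. Nothing is to be picked up: the nuts only slide and drop in, and the things standing round the tray stay where they are.

Things in the scene. Friction and masses are not known exactly. Their poses are not given: they have to be found in the camera images.
- counting_tray: counting tray, grey enamelled sheet metal, 238 (x) by 280 (y) mm, fixed. Origin: under its centre at table height; x runs along the trough, y from the trough to the board's closed side. The flat board with the nuts is 44 mm above the table, from y = -0.081 to +0.136, x within +-0.115; rails 12 to 15 mm above the board close its sides except the one at the trough. A pouring lip sticks out 25 mm at the trough's -x end
- board_edge (a point): middle of the board's open edge over the trough, at the board's height (44 mm above the table): y = -0.081 in the tray's frame
- trough_floor (a point): middle of the trough's floor, 6 mm above the table. The trough is a channel along the tray's x, 56 mm wide (y = -0.081 to -0.137 in the tray's frame) and 232 mm long, 38 mm deeper than the board; its outer wall is 3 mm thick and 50 mm high
- lid_hinge (a point): middle of the lid's hinge line, on top of the trough's outer wall, 51 mm above the table: y = -0.141 in the tray's frame, parallel to its x
- trough_lid (a joint): the trough's lid, a plate of the same metal 226 by 65 by 2.5 mm: 0 = shut (level over the trough), about 1.57 = upright (top 117 mm above the table), 2.0 = its stop, leaning outward (-y). It starts at 1.65 to 1.95, held by a slightly stiff hinge; under 1 N near its free edge swings it towards the board, and from about 1.1 downward it falls shut by its own weight
- lid_edge (a point): the middle of the lid's free long edge, 65 mm from the hinge line
- nut1_mid (a point): hexagon nut 1 of five alike (plain brass, 30 mm across flats, 35 mm across corners, 16 mm high, about 65 g): its centre, half-way up; z is its axis. All five start lying flat on the board, their centres at least 45 mm apart
- nut2_mid (a point): hexagon nut 2 of five alike (plain brass, 30 mm across flats, 35 mm across corners, 16 mm high, about 65 g): its centre, half-way up; z is its axis. All five start lying flat on the board, their centres at least 45 mm apart
- nut3_mid (a point): hexagon nut 3 of five alike (plain brass, 30 mm across flats, 35 mm across corners, 16 mm high, about 65 g): its centre, half-way up; z is its axis. All five start lying flat on the board, their centres at least 45 mm apart
- nut4_mid (a point): hexagon nut 4 of five alike (plain brass, 30 mm across flats, 35 mm across corners, 16 mm high, about 65 g): its centre, half-way up; z is its axis. All five start lying flat on the board, their centres at least 45 mm apart
- nut5_mid (a point): hexagon nut 5 of five alike (plain brass, 30 mm across flats, 35 mm across corners, 16 mm high, about 65 g): its centre, half-way up; z is its axis. All five start lying flat on the board, their centres at least 45 mm apart
- nail_tin: bystander: round red tin, 67 mm across, 48 mm high, on the table on the tray's +y side; origin at the centre of its underside
- knob_box: bystander: small card box with a lid, 57 by 92 by 41 mm, on the table on the tray's +y side; origin at the centre of its underside
- ink_bottle: bystander: square glass ink bottle, 44 by 44 by 63 mm, on the table on the trough's side of the tray, about 0.19 m or more outside the hinge line; origin at the centre of its underside

How it is judged:
By the outcome, as a careful person would: the job done as asked, in the order asked, and still so for the second after the job is handed in, with the robot touching nothing.
It also fails if it takes over 54 s, if anything falls off the work surface, if the arm or the gripper's body presses on something with over 40 N, if the wrist force passes 120 N, or if a joint passes its speed limit or range.

## Working session

There is one attempt and no reset: what is moved stays moved. The work goes in short steps, Python scripts to look and compute and a tool call to move; the robot and the scene stay as the last step left them, time stands still between calls to the robot, and variables do not carry over. Pictures are saved under pics/ and viewed, at most 13 in all, crops included, and the job is handed in when it is done.

Besides the shell and the picture viewer there is one more tool, called after "Call:" as name(argument=value, ...), one argument or row to a line, values as JSON. jog_arm: Moves the arm, as the interface text tells. Its arguments: {"type":"object","properties":{"commands":{"type":"array"},"squeeze":{"type":"number"}},"required":["commands"]}

```bash
mkdir -p pics
python3 - <<'E'
from station import bot
import cv2,pickle
s=bot.state();print(s['clock'],s['ee_pos'],s['eef_rot'])
d={}
for n in("scene","side","wrist"):
    d[n]=bot.snapshot(n);cv2.imwrite(f"pics/{n}0.png",d[n]["img"])
    print(n,{k:v for k,v in d[n].items() if k!='img'})
d['s']=s
pickle.dump(d,open('d0.pkl','wb'))
E
```

```text
0.0 [ 5.74709082e+02 -2.76349323e-02  2.10540344e+02] [ 7.07132252e-01  7.07081092e-01 -4.07614814e-04 -3.74453128e-04]
scene {'fx': 580.3517213420828, 'fy': 580.3517213420828, 'cx': 322.5131423963604, 'cy': 238.38160897483712, 'k1': -0.14170133280399133, 'T': array([[-5.83700375e-01, -4.00079191e-01,  7.06562462e-01,
        -3.44314534e+02],
       [-8.11638082e-01,  2.62641554e-01, -5.21788308e-01,
         6.37488762e+02],
       [ 2.31839810e-02, -8.78041032e-01, -4.78023481e-01,
         6.74497107e+02],
       [ 0.00000000e+00,  0.00000000e+00,  0.00000000e+00,
         1.00000000e+00]])}
side {'fx': 507.47882994682794, 'fy': 507.47882994682794, 'cx': 320.32948091773824, 'cy': 241.50932787930105, 'k1': -0.07905641250114047, 'T': array([[ 9.52900795e-01, -1.41093791e-01,  2.68463438e-01,
         1.94955458e+02],
       [-3.03208486e-01, -4.62715176e-01,  8.33042184e-01,
        -1.19865166e+03],
       [ 6.68502734e-03, -8.75206951e-01, -4.83702494e-01,
         7.39481106e+02],
       [ 0.00000000e+00,  0.00000000e+00,  0.00000000e+00,
         1.00000000e+00]])}
wrist {'fx': 376.2806252623017, 'fy': 376.2806252623017, 'cx': 322.98889230144454, 'cy': 237.6501034174386, 'k1': -0.058805253554209305, 'T_tool_cam': array([[-4.04841386e-04, -9.60081071e-01, -2.79721601e-01,
         7.02260268e+01],
       [ 9.99999828e-01, -2.70092039e-04, -5.20271093e-04,
        -3.13833909e-01],
       [ 4.23951851e-04, -2.79721763e-01,  9.60081015e-01,
        -1.63272041e+02],
       [ 0.00000000e+00,  0.00000000e+00,  0.00000000e+00,
         1.00000000e+00]])}
```

View pics/scene0.png

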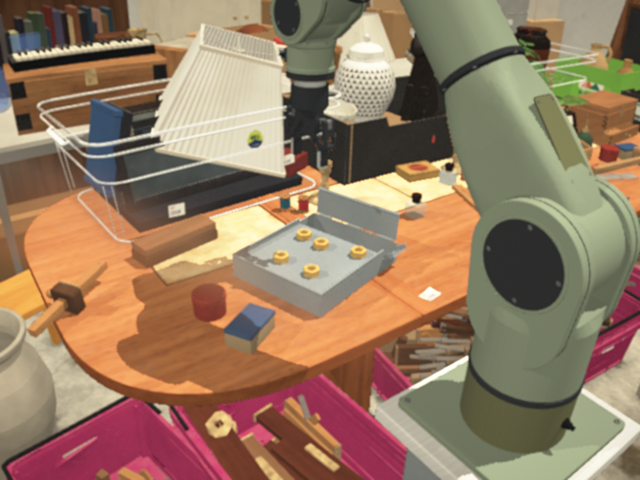

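View pics/wrist0.png

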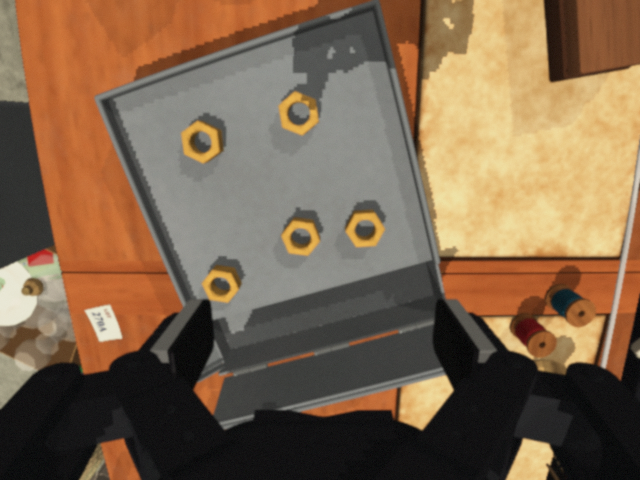

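The wrist view has the tray with five nuts at about (202,142), (299,113), (301,237), (365,230) and (222,285). The lid is at the bottom, on the world -y side. The scene view agrees: the lid stands open at the far side and the tin and box are on the near side.

```bash
cat > h.py <<'E'
import numpy as np,cv2
from scipy.spatial.transform import Rotation as R
def ray(c,px,T):
    K=np.array([[c['fx'],0,c['cx']],[0,c['fy'],c['cy']],[0,0,1]])
    u=cv2.undistortPoints(np.array(px,float).reshape(-1,1,2),K,np.array([c['k1'],0,0,0.])).reshape(-1,2)
    return T[:3,3],np.c_[u,np.ones(len(u))]@T[:3,:3].T
def wT(c,s):
    T=np.eye(4);T[:3,:3]=R.from_quat(s['eef_rot']).as_matrix();T[:3,3]=s['ee_pos'];return T@c['T_tool_cam']
def at(c,px,T,z):
    o,d=ray(c,px,T);return o+d*((z-o[2])/d[:,2])[:,None]
def nuts(img,amin=150):
    h=cv2.cvtColor(img,cv2.COLOR_BGR2HSV)
    m=cv2.inRange(h,(15,130,110),(32,255,255))
    m=cv2.morphologyEx(m,cv2.MORPH_CLOSE,np.ones((5,5)))
    cs,_=cv2.findContours(m,cv2.RETR_EXTERNAL,cv2.CHAIN_APPROX_NONE)
    out=[]
    for k in cs:
        a=cv2.contourArea(k)
        if a>amin:
            c,r=cv2.minEnclosingCircle(k);out.append((c[0],c[1],r,a))
    return np.array(out)
E
python3 - <<'E'
import pickle;from h import *
np.set_printoptions(precision=1,suppress=True)
d=pickle.load(open('d0.pkl','rb'));c=d['wrist'];T=wT(c,d['s'])
n=nuts(c['img']);print(n)
n=n[(n[:,3]<2500)]
print(at(c,n[:,:2],T,58))
# rough tray marks
print(at(c,[(100,97),(378,4),(440,290)],T,58))
im=cv2.resize(c['img'][220:440,150:470],None,fx=2.5,fy=2.5,interpolation=cv2.INTER_CUBIC);cv2.imwrite('pics/crop1.png',im)
E
```

```text
[[ 413.2  407.5   23.3  460.5]
 [ 545.5  360.    22.1  273. ]
 [ 571.2  332.3   37.1  365.5]
 [  31.8  288.2    8.7  152.5]
 [ 220.2  284.    18.7  852. ]
 [ 546.5  256.    36.5  270.5]
 [ 300.2  236.6   19.1  978.5]
 [ 364.5  228.5   19.5  980. ]
 [ 201.   141.5   21.2 1171. ]
 [ 297.7  113.    21.5 1184. ]
 [ 553.7   77.8   23.8  244.5]
 [ 508.5   22.5   12.3  187.5]
 [ 462.    19.    20.2  275.5]
 [ 434.5   28.    29.6  446. ]]
[[ 666.4 -203.1   58. ]
 [ 795.6 -148.7   58. ]
 [ 816.1 -118.    58. ]
 [ 297.4  -71.8   58. ]
 [ 480.3  -65.8   58. ]
 [ 776.5  -39.1   58. ]
 [ 554.2  -20.9   58. ]
 [ 610.1  -13.5   58. ]
 [ 473.8   60.5   58. ]
 [ 553.8   82.4   58. ]
 [ 759.3  111.8   58. ]
 [ 717.5  151.3   58. ]
 [ 680.7  152.8   58. ]
 [ 659.8  145.9   58. ]]
[[393.2  97.1  58. ]
 [615.7 162.2  58. ]
 [681.4 -71.8  58. ]]
```

View pics/crop1.png

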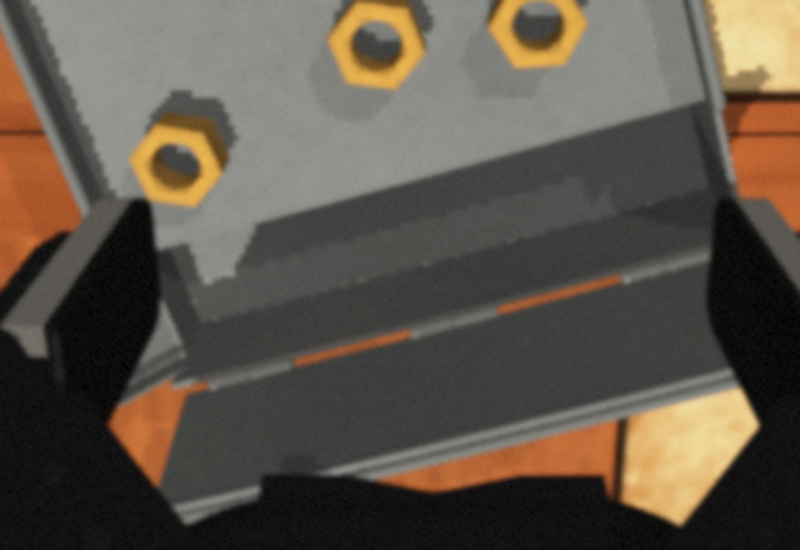

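The crop shows the lid's hinge wall line from about (223,375) to (434,322) in the full image. There is a candidate board edge at (230,348)-(436,296), with the lid leaning outward below it.

Run:
```python
import pickle;from h import *
np.set_printoptions(precision=1,suppress=True)
d=pickle.load(open('d0.pkl','rb'));c=d['wrist'];T=wT(c,d['s'])
def P(px,z):return at(c,px,T,z)
full=lambda l:[(150+x/2.5,220+y/2.5) for x,y in l]
hw=P(full([(183,388),(710,255)]),50)[:,:2]
top=P([(100,97),(378,4)],58)[:,:2]
for a in(hw,top):
    v=a[1]-a[0];print(np.degrees(np.arctan2(v[1],v[0])),a.ravel())
yaw=np.mean([np.arctan2(*(a[1]-a[0])[::-1]) for a in(hw,top)])
ex=np.array([np.cos(yaw),np.sin(yaw)]);ey=np.array([-ex[1],ex[0]])
yy=[(a@ey).mean() for a in(hw,top)];print('span y (exp ~279)',yy[1]-yy[0])
x0=(top@ex).mean();x1=(P([(100,97),(440,290)],58)[:,:2]@ex).mean()
o=ey*(yy[1]-139.5)*.5+ey*.5*(yy[0]+139)+ex*x0;print('origin',o,x0,x1,'yaw',np.degrees(yaw))
tr=lambda p:np.c_[(p[:,:2]-o)@ex,(p[:,:2]-o)@ey]
be=P(full([(200,320),(715,190)]),44);print('edge cand',tr(be)); print('edge as floor',tr(P(full([(200,320),(715,190)]),6)))
print('shadowline',tr(P(full([(255,222),(705,100)]),44)))
n=nuts(c['img']);n=n[(n[:,3]>800)]
N=P(n[:,:2],60);print('nuts',tr(N),N)
for z in(110,115):print('lid edge',tr(P(full([(180,515),(735,378)]),z)))
pickle.dump((o,yaw),open('tray.pkl','wb'))
```

```text
16.235673354183913 [ 472.4 -170.   681.3 -109.1]
16.314124903955857 [393.2  97.1 615.7 162.2]
span y (exp ~279) 278.6935525535689
origin [543.6  -4.4] 520.5660696805393 519.2635656619674 yaw 16.274899129069887
edge cand [[ -99.3 -114.2]
 [ 111.2 -115.9]]
edge as floor [[-116.6 -134.6]
 [ 118.2 -136.4]]
shadowline [[-63.2 -79. ]
 [114.8 -78.6]]
nuts [[-77.2 -40.6]
 [  5.8 -18.3]
 [ 61.2 -26.9]
 [-48.1  81.7]
 [ 34.2  80.3]] [[480.9 -65.   60. ]
 [554.3 -20.3  60. ]
 [609.9 -13.   60. ]
 [474.5  60.5  60. ]
 [553.9  82.3  60. ]]
lid edge [[-104.4 -150.9]
 [  92.5 -149.2]]
lid edge [[-101.5 -146.8]
 [  91.7 -145.2]]
```

Call:
jog_arm(
  commands=[
    [[-8,-35,30],[0,0,-5.5],0.165],
    [[-16,-70,60],[0,0,-11],0.165],
    [[-24,-105.5,90],[0,0,-16.3],0.165],
    [[-24,-105.5,120],[0,0,-16.3],0.165],
    [[-24,-105.5,130],[0,0,-16.3],0.165],
    [[-24,-105.5,130],[0,0,-16.3],0.165],
    [[-24,-105.5,130],[0,0,-16.3],0.165],
  ],
)

```text
clock: 0.73
ee_pos: [469.7, -23.9, 81.1]
eef_rot: [0.6, 0.8, -0.0, -0.0]
ft_force: [-0.4, 1.0, 0.1]
gripper_width: 0.168
grip_force: 0.0
```

```bash
cat > st.py <<'E'
import pickle,sys;from h import *
from station import bot
np.set_printoptions(precision=1,suppress=True)
o,y=pickle.load(open('tray.pkl','rb'));ex=np.array([np.cos(y),np.sin(y)]);ey=np.array([-ex[1],ex[0]])
tr=lambda p:np.c_[(np.atleast_2d(p)[:,:2]-o)@ex,(np.atleast_2d(p)[:,:2]-o)@ey]
if __name__=='__main__':
    s=bot.state();p=np.array(s['ee_pos']);m=R.from_quat(s['eef_rot']).as_matrix()
    print('t',s['clock'],'tray',tr(p),'z',p[2],'F',np.array(s['ft_force']),'w',s['gripper_width'])
    print('toolx yaw err',np.degrees(np.arctan2(m[1,0],m[0,0])-y)-90,'z',m[:,2])
    c=bot.snapshot('wrist');cv2.imwrite(f'pics/{sys.argv[1]}.png',c['img'])
    T=wT(c,s);n=nuts(c['img']);q=tr(at(c,n[:,:2],T,60));k=(abs(q[:,0])<130)&(abs(q[:,1])<150);print(np.c_[q,n[:,2:]][k])
E
python3 st.py w1
```

```text
t 0.7333 tray [[-76.4   2. ]] z 81.08306440150665 F [-0.4  1.   0.1] w 0.1681564709036044
toolx yaw err 0.02740054215048815 z [-0.  0. -1.]
[[ -78.1  -38.5   30.6 1799.5]
 [  56.7  -24.2   33.7 2461.5]
 [   2.9  -16.2   32.9 2655.5]
 [  33.5   80.5   37.2 3257.5]
 [ -49.5   82.2   37.4 3558. ]]
```

View pics/w1.png

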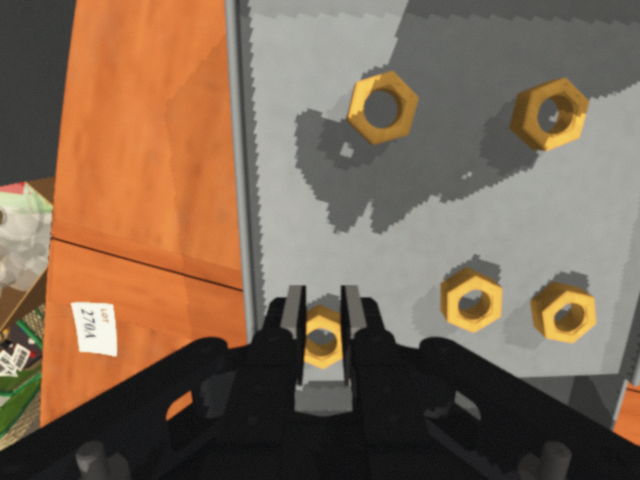

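The wrist view shows the nearly shut fingers in line with nut A at (323,335). The other four nuts are where I measured them. Next I descend and push.

Call:
jog_arm(
  commands=[
    [[0,0,15],[0,0,0],0.165],
    [[0,0,28],[0,0,0],0.165],
    [[0,0,33],[0,0,0],0.165],
    [[-8,0,33],[0,0,0],0.165],
    [[-17,0,33],[0,0,0],0.165],
    [[-26,0,33],[0,0,0],0.165],
    [[-35,0,33],[0,0,0],0.165],
    [[-44,0,33],[0,0,0],0.165],
    [[-53,0,33],[0,0,0],0.165],
    [[-62,0,33],[0,0,0],0.165],
    [[-71,0,33],[0,0,0],0.165],
    [[-80,0,33],[0,0,0],0.165],
  ],
)

```text
clock: 1.78
ee_pos: [492.1, -101.8, 48.0]
eef_rot: [0.6, 0.8, -0.0, -0.0]
ft_force: [0.5, -0.3, -0.1]
gripper_width: 0.165
grip_force: 0.0
```

Call:
jog_arm(
  commands=[
    [[-4,0,0],[0,0,0],0.165],
    [[-4,0,0],[0,0,0],0.165],
    [[0,0,-15],[0,0,0],0.165],
    [[30,20,-32],[0,0,0],0.165],
    [[60,45,-32],[0,0,0],0.165],
    [[90,75,-32],[0,0,0],0.165],
    [[110,81,-32],[0,0,0],0.165],
    [[110,81,-32],[0,0,0],0.165],
  ],
)

```text
clock: 2.45
ee_pos: [539.0, 33.9, 79.8]
eef_rot: [0.597, 0.802, 0.001, -0.001]
ft_force: [-0.6, 1.2, 0.9]
gripper_width: 0.167
grip_force: 0.0
```

```bash
python3 st.py w2
```

```text
t 2.45 tray [[ 6.3 38. ]] z 79.8375055078582 F [-0.6  1.2  0.9] w 0.16746749505078673
toolx yaw err 0.4111533035501651 z [ 0.  0. -1.]
[[   5.3  -16.1   29.3 1874. ]
 [  34.    80.1   34.4 3079.5]
 [ -48.    82.3   35.6 3255.5]]
```

View pics/w2.png

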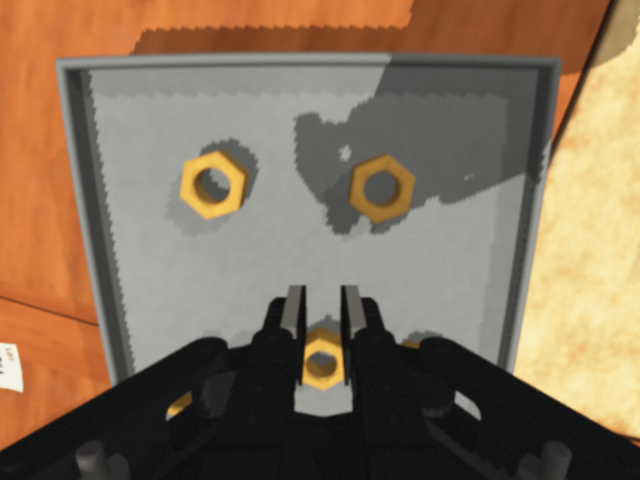

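The view shows nut B ahead of the fingers at (322,358), and a bit of brass at (180,405) that should be nut A. I'll check whether it is in the trough.

Run:
```python
from st import *
s=bot.state();c=bot.snapshot('wrist');T=wT(c,s)
for z in(60,52,22,14):print(z,tr(at(c,[(180,405),(412,345)],T,z)))
g=bot.snapshot('side');e=bot.snapshot('scene')
for k,i in(('side',g),('scene',e)):
    w=[o+a*ex+b*ey for a,b in((-110,-135),(110,-135),(-110,130),(110,130))]
    Tc=np.linalg.inv(i['T']);K=np.array([[i['fx'],0,i['cx']],[0,i['fy'],i['cy']],[0,0,1]])
    p=cv2.projectPoints(np.array([[*q,50] for q in w]),cv2.Rodrigues(Tc[:3,:3])[0],Tc[:3,3],K,np.array([i['k1'],0,0,0.]))[0].reshape(-1,2)
    l=(p.min(0)-25).astype(int);h=(p.max(0)+25).astype(int);print(k,l,h)
    cv2.imwrite(f'pics/{k}2.png',cv2.resize(i['img'][max(l[1],0):h[1],max(l[0],0):h[0]],(600,int(600*(h[1]-l[1])/(h[0]-l[0]))),interpolation=cv2.INTER_CUBIC))
```

```text
60 [[-80.5 -52.3]
 [ 54.2 -10.1]]
52 [[-84.2 -59.2]
 [ 56.4 -15.1]]
22 [[-98.1 -84.9]
 [ 64.6 -33.9]]
14 [[-101.8  -91.8]
 [  66.8  -39. ]]
side [226 190] [393 300]
scene [213 189] [418 318]
```

View pics/scene2.png

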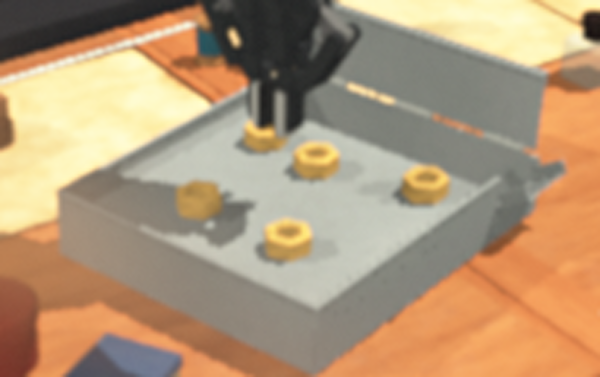

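Nut A is still on the board, so I need to measure it in both fixed cameras.

Run:
```python
from st import *
d=pickle.load(open('d0.pkl','rb'))
for t,D in(('before',d),('now',{k:bot.snapshot(k) for k in('scene','side')})):
  for k in('scene','side'):
    c=D[k];n=nuts(c['img'],20);q=tr(at(c,n[:,:2],c['T'],54));m=(abs(q[:,0])<130)&(abs(q[:,1])<160);print(t,k);print(np.c_[q,n[:,:2],n[:,3]][m])
```

```text
before scene
[[-49.   82.7 310.7 271.1 120.5]
 [ 35.1  79.9 280.5 257.  110.5]
 [-77.6 -43.4 357.9 252.  116. ]
 [  7.  -20.8 320.5 243.5 104.5]
 [ 62.2 -28.8 303.5 234.5 100. ]]
before side
[[-74.8 -40.8 292.7 254.4  85.5]
 [  8.8 -17.2 314.  242.5  72.5]
 [ 63.6 -28.8 332.5 239.   58. ]
 [-45.6  83.8 278.9 233.3  67.5]
 [ 38.1  81.5 303.9 226.3  66. ]]
now scene
[[-49.   82.7 310.7 271.1 122. ]
 [ 35.1  79.9 280.5 257.  111.5]
 [-77.8 -43.5 358.  252.  117. ]
 [  7.  -20.8 320.5 243.5 105.5]
 [ 61.6 -26.2 303.  235.   60. ]]
now side
[[-75.4 -40.9 292.5 254.5  83.5]
 [  8.8 -17.2 314.  242.5  72.5]
 [ 63.6 -28.8 332.5 239.   57. ]
 [-45.6  83.8 278.9 233.3  67.5]
 [ 39.6  83.5 304.  225.9  53.5]]
```

View pics/side2.png

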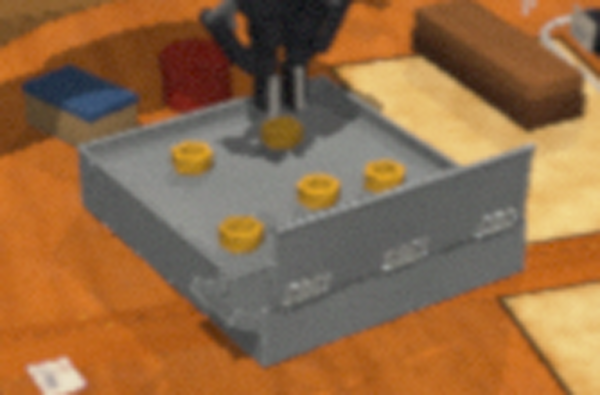

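Nut A did not move, so the fingertips passed over it and sit higher than the TCP suggests. I'll shut the gripper, then work out the tip height from its pixels in the wrist image.

Call:
jog_arm(
  commands=[
    [[0,0,0],[0,0,0],0.0],
    [[0,0,0],[0,0,0],0.0],
    [[0,0,0],[0,0,0],0.0],
    [[0,0,0],[0,0,0],0.0],
  ],
)

```text
clock: 3.08
ee_pos: [538.8, 27.4, 80.0]
eef_rot: [0.6, 0.8, -0.0, -0.0]
ft_force: [0.4, 0.6, 0.2]
gripper_width: -0.002
grip_force: 0.0
```

Run:
```python
from st import *
s=bot.state();print(s['ee_pos'],s['gripper_width'])
c=bot.snapshot('wrist');i=c;Ti=np.linalg.inv(c['T_tool_cam'])
K=np.array([[i['fx'],0,i['cx']],[0,i['fy'],i['cy']],[0,0,1]])
for z in(0,-5,-10,-15,-19):
  print(z,cv2.projectPoints(np.array([[11.,0,z],[-11,0,z],[11,7,z]]),cv2.Rodrigues(Ti[:3,:3])[0],Ti[:3,3],K,np.array([i['k1'],0,0,0.]))[0].reshape(-1,2).ravel())
a=cv2.resize(c['img'][230:430,220:430],(630,600),interpolation=cv2.INTER_CUBIC)
cv2.imwrite('pics/w3.png',a)
```

```text
[538.8  27.4  80. ] -0.002492317945070652
0 [324.3 262.2 324.3 305.5 339.5 262.2]
-5 [324.3 266.  324.3 310.4 340.  266. ]
-10 [324.4 270.1 324.3 315.5 340.5 270.1]
-15 [324.4 274.4 324.4 320.9 341.  274.4]
-19 [324.4 278.  324.4 325.5 341.4 278. ]
```

View pics/w3.png

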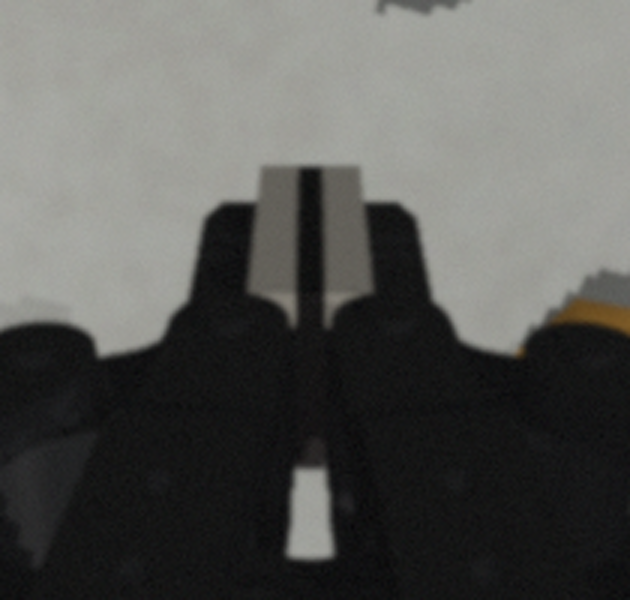

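The shut pads' front tip edge is at image row 285, while my model puts it at 262. That is ambiguous in depth, so I'll feel for the board with the force sensor instead.

Call:
jog_arm(
  commands=[
    [[0,0,15],[0,0,0],0.0],
    [[0,0,28],[0,0,0],0.0],
    [[0,0,32],[0,0,0],0.0],
    [[0,0,34],[0,0,0],0.0],
    [[0,0,35],[0,0,0],0.0],
    [[0,0,35],[0,0,0],0.0],
  ],
)

```text
clock: 3.63
ee_pos: [539.0, 27.5, 45.3]
eef_rot: [0.6, 0.8, 0.0, 0.0]
ft_force: [0.7, 0.4, 0.3]
gripper_width: -0.002
grip_force: 0.0
```

Call:
jog_arm(
  commands=[
    [[0,0,1],[0,0,0],0.0],
    [[0,0,2],[0,0,0],0.0],
    [[0,0,2],[0,0,0],0.0],
  ],
)

```text
clock: 3.88
ee_pos: [538.8, 27.5, 43.1]
eef_rot: [0.6, 0.8, 0.0, 0.0]
ft_force: [-0.1, -0.3, -0.2]
gripper_width: -0.003
grip_force: 0.0
```

Call:
jog_arm(
  commands=[
    [[0,0,1],[0,0,0],0.0],
    [[0,0,2],[0,0,0],0.0],
    [[0,0,3],[0,0,0],0.0],
    [[0,0,3],[0,0,0],0.0],
  ],
)

```text
clock: 4.22
ee_pos: [538.7, 27.5, 39.8]
eef_rot: [0.6, 0.8, -0.0, -0.0]
ft_force: [0.5, -0.5, 0.5]
gripper_width: -0.001
grip_force: 0.0
```

Call:
jog_arm(
  commands=[
    [[0,0,1],[0,0,0],0.0],
    [[0,0,2],[0,0,0],0.0],
    [[0,0,3],[0,0,0],0.0],
    [[0,0,3],[0,0,0],0.0],
  ],
)

```text
clock: 4.55
ee_pos: [538.7, 27.5, 36.8]
eef_rot: [0.6, 0.8, -0.0, -0.0]
ft_force: [-0.3, 0.7, 0.2]
gripper_width: 0.004
grip_force: 0.0
```

Call:
jog_arm(
  commands=[
    [[0,0,1],[0,0,0],0.0],
    [[0,0,2],[0,0,0],0.0],
    [[0,0,2],[0,0,0],0.0],
  ],
)

```text
clock: 4.8
ee_pos: [538.7, 27.5, 34.8]
eef_rot: [0.6, 0.8, -0.0, -0.0]
ft_force: [0.3, 0.2, 0.2]
gripper_width: -0.001
grip_force: 0.0
```

Call:
jog_arm(
  commands=[
    [[0,0,1],[0,0,0],0.0],
    [[0,0,2],[0,0,0],0.0],
    [[0,0,2],[0,0,0],0.0],
  ],
)

```text
clock: 5.05
ee_pos: [538.7, 27.5, 32.8]
eef_rot: [0.6, 0.8, -0.0, -0.0]
ft_force: [-0.3, 0.2, 0.1]
gripper_width: 0.001
grip_force: 0.0
```

Call:
jog_arm(
  commands=[
    [[0,0,1],[0,0,0],0.0],
    [[0,0,2],[0,0,0],0.0],
    [[0,0,2],[0,0,0],0.0],
  ],
)

```text
clock: 5.3
ee_pos: [538.7, 27.5, 30.8]
eef_rot: [0.6, 0.8, -0.0, -0.0]
ft_force: [-0.1, -0.0, -0.4]
gripper_width: -0.0
grip_force: 0.0
```

Call:
jog_arm(
  commands=[
    [[0,0,1],[0,0,0],0.0],
    [[0,0,2],[0,0,0],0.0],
    [[0,0,2],[0,0,0],0.0],
  ],
)

```text
clock: 5.55
ee_pos: [538.7, 27.5, 28.8]
eef_rot: [0.6, 0.8, -0.0, -0.0]
ft_force: [-0.1, 0.1, -0.2]
gripper_width: 0.003
grip_force: 0.0
```

Run:
```python
from st import *
s=bot.state();print(s['ee_pos'],s['ft_force'])
c=bot.snapshot('side');q=c['img'][180:310,220:400]
cv2.imwrite('pics/s3.png',cv2.resize(q,None,fx=4.4,fy=4.4,interpolation=cv2.INTER_CUBIC))
```

```text
[538.7  27.5  28.8] [-0.1  0.1 -0.2]
```

View pics/s3.png

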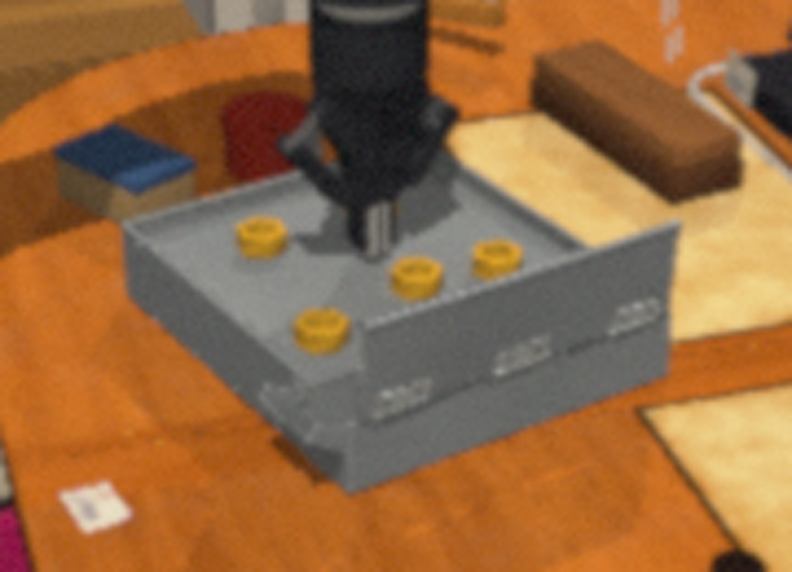

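The side view shows the shut fingertip at crop (375,255), or about (305,238) in the image. It looks close to the board but has not touched it.

Run:
```python
from st import *
s=bot.state();i=bot.snapshot('side');Tc=np.linalg.inv(i['T']);K=np.array([[i['fx'],0,i['cx']],[0,i['fy'],i['cy']],[0,0,1]])
P=np.array([[*(s['ee_pos'][:2]+b*ey+a*ex),z] for a in(-5,5) for b in(-11,0) for z in(29,44,48,54)])
print(np.c_[P[:,2],cv2.projectPoints(P,cv2.Rodrigues(Tc[:3,:3])[0],Tc[:3,3],K,np.array([i['k1'],0,0,0.]))[0].reshape(-1,2)])
```

```text
[[ 29.  303.9 245.6]
 [ 44.  303.8 241. ]
 [ 48.  303.8 239.8]
 [ 54.  303.8 237.9]
 [ 29.  301.8 244. ]
 [ 44.  301.7 239.5]
 [ 48.  301.7 238.2]
 [ 54.  301.7 236.4]
 [ 29.  306.8 244.7]
 [ 44.  306.8 240.1]
 [ 48.  306.8 238.8]
 [ 54.  306.8 237. ]
 [ 29.  304.7 243.1]
 [ 44.  304.7 238.5]
 [ 48.  304.7 237.3]
 [ 54.  304.7 235.5]]
```

Call:
jog_arm(
  commands=[
    [[0,0,1],[0,0,0],0.0],
    [[0,0,1.5],[0,0,0],0.0],
    [[0,0,1.5],[0,0,0],0.0],
  ],
)

```text
clock: 5.9
ee_pos: [538.7, 27.6, 27.4]
eef_rot: [0.6, 0.8, -0.0, -0.0]
ft_force: [0.5, 0.6, -0.2]
gripper_width: 0.003
grip_force: 0.0
```

Call:
jog_arm(
  commands=[
    [[0,0,1],[0,0,0],0.0],
    [[0,0,1.5],[0,0,0],0.0],
    [[0,0,1.5],[0,0,0],0.0],
  ],
)

```text
clock: 6.15
ee_pos: [538.7, 27.6, 25.8]
eef_rot: [0.6, 0.8, -0.0, -0.0]
ft_force: [-0.6, -0.3, 0.3]
gripper_width: 0.003
grip_force: 0.0
```

Call:
jog_arm(
  commands=[
    [[0,0,1],[0,0,0],0.0],
    [[0,0,1.5],[0,0,0],0.0],
    [[0,0,1.5],[0,0,0],0.0],
  ],
)

```text
clock: 6.4
ee_pos: [538.7, 27.5, 24.3]
eef_rot: [0.6, 0.8, -0.0, -0.0]
ft_force: [-0.3, 0.6, -0.2]
gripper_width: 0.001
grip_force: 0.0
```

Call:
jog_arm(
  commands=[
    [[0,0,1],[0,0,0],0.0],
    [[0,0,1],[0,0,0],0.0],
  ],
)

```text
clock: 6.57
ee_pos: [538.9, 27.5, 23.8]
eef_rot: [0.6, 0.8, 0.0, 0.0]
ft_force: [-0.3, -0.4, 7.2]
gripper_width: -0.003
grip_force: 3.2
```

Contact is at TCP z = 23.9 on the 44 mm board, so the real fingertip is 20 mm behind the reported TCP. I'll push at TCP z of about 27, nut B first.

Call:
jog_arm(
  commands=[
    [[0,2,-4],[0,0,0],0.165],
    [[0,2,-4],[0,0,0],0.165],
    [[-10,2,-4],[0,0,0],0.165],
    [[-20,2,-4],[0,0,0],0.165],
    [[-30,2,-4],[0,0,0],0.165],
    [[-40,2,-4],[0,0,0],0.165],
    [[-50,2,-4],[0,0,0],0.165],
    [[-60,2,-4],[0,0,0],0.165],
    [[-70,2,-4],[0,0,0],0.165],
    [[-80,2,-4],[0,0,0],0.165],
  ],
)

```text
clock: 7.4
ee_pos: [563.4, -49.8, 27.4]
eef_rot: [0.6, 0.8, -0.0, -0.0]
ft_force: [0.2, 1.0, -0.9]
gripper_width: 0.167
grip_force: 0.2
```

Call:
jog_arm(
  commands=[
    [[-10,0,0],[0,0,0],0.165],
    [[-20,0,0],[0,0,0],0.165],
    [[-28,0,0],[0,0,0],0.165],
    [[-36,0,0],[0,0,0],0.165],
    [[-36,0,0],[0,0,0],0.165],
    [[-36,0,0],[0,0,0],0.165],
    [[-26,0,-15],[0,0,0],0.165],
    [[0,0,-30],[0,0,0],0.165],
    [[0,0,-30],[0,0,0],0.165],
  ],
)

```text
clock: 8.15
ee_pos: [563.2, -43.5, 59.6]
eef_rot: [0.598, 0.802, 0.002, -0.0]
ft_force: [0.6, 3.0, 1.5]
gripper_width: 0.166
grip_force: 0.0
```

```bash
cat > m.py <<'E'
from st import *
s=bot.state();print(s['clock'],tr(s['ee_pos']),s['ee_pos'][2])
for k in('scene','side'):
    c=bot.snapshot(k);n=nuts(c['img'],20);q=tr(at(c,n[:,:2],c['T'],54));m=(abs(q[:,0])<130)&(abs(q[:,1])<160);print(k);print(np.c_[q,n[:,:2],n[:,3]][m])
E
python3 m.py
```

```text
8.15 [[  7.9 -43.1]] 59.634117119794396
scene
[[-49.   82.7 310.7 271.1 122. ]
 [ 35.6  78.9 280.6 256.7 116.5]
 [-77.6 -43.4 357.9 252.  117. ]
 [ 62.2 -28.8 303.5 234.5  97. ]]
side
[[-74.8 -40.8 292.7 254.4  84.5]
 [ 63.6 -28.8 332.5 239.   58. ]
 [-45.6  83.8 278.9 233.3  67.5]
 [ 37.4  81.5 303.7 226.3  54.5]]
```

Nut B has left the board. Nut C is next.

Call:
jog_arm(
  commands=[
    [[25,20,0],[0,0,0],0.165],
    [[50,45,0],[0,0,0],0.165],
    [[65,55,0],[0,0,0],0.165],
    [[65,55,0],[0,0,0],0.165],
    [[65,55,18],[0,0,0],0.165],
    [[65,55,30],[0,0,0],0.165],
    [[65,55,30],[0,0,0],0.165],
    [[57,55,30],[0,0,0],0.165],
    [[48,55,30],[0,0,0],0.165],
    [[39,55,30],[0,0,0],0.165],
    [[30,55,30],[0,0,0],0.165],
    [[21,55,30],[0,0,0],0.165],
  ],
)

```text
clock: 9.25
ee_pos: [610.4, -14.6, 27.9]
eef_rot: [0.6, 0.8, 0.0, 0.0]
ft_force: [0.1, 0.9, 0.2]
gripper_width: 0.169
grip_force: 0.3
```

Call:
jog_arm(
  commands=[
    [[-9,0,0],[0,0,0],0.165],
    [[-18,0,0],[0,0,0],0.165],
    [[-27,0,0],[0,0,0],0.165],
    [[-36,0,0],[0,0,0],0.165],
    [[-45,0,0],[0,0,0],0.165],
    [[-54,0,0],[0,0,0],0.165],
    [[-57,0,0],[0,0,0],0.165],
    [[-57,0,0],[0,0,0],0.165],
    [[-47,0,-15],[0,0,0],0.165],
    [[-20,0,-30],[0,0,0],0.165],
    [[-20,0,-30],[0,0,0],0.165],
  ],
)

```text
clock: 10.17
ee_pos: [615.9, -26.7, 59.9]
eef_rot: [0.598, 0.802, 0.002, -0.0]
ft_force: [0.7, 2.1, 1.0]
gripper_width: 0.17
grip_force: 0.0
```

```bash
python3 m.py
```

```text
10.1667 [[ 63.1 -41.7]] 59.85122498305299
scene
[[-49.   82.7 310.7 271.1 123. ]
 [ 35.1  79.9 280.5 257.  110.5]
 [-77.6 -43.4 357.9 252.  121. ]]
side
[[-75.4 -40.9 292.5 254.5  86.5]
 [-45.6  83.8 278.9 233.3  66.5]
 [ 37.5  80.2 304.  226.5  62. ]]
```

Nut C is in as well. Now nut A.

Call:
jog_arm(
  commands=[
    [[20,-35,0],[0,0,0],0.165],
    [[40,-70,0],[0,0,0],0.165],
    [[49,-105,0],[0,0,0],0.165],
    [[49,-138,0],[0,0,0],0.165],
    [[49,-138,0],[0,0,0],0.165],
    [[49,-138,18],[0,0,0],0.165],
    [[49,-138,30],[0,0,0],0.165],
    [[49,-138,30],[0,0,0],0.165],
    [[41,-138,30],[0,0,0],0.165],
    [[32,-138,30],[0,0,0],0.165],
    [[23,-138,30],[0,0,0],0.165],
    [[14,-138,30],[0,0,0],0.165],
  ],
)

```text
clock: 11.27
ee_pos: [479.8, -59.1, 28.0]
eef_rot: [0.6, 0.8, 0.0, 0.0]
ft_force: [0.2, 0.2, -0.5]
gripper_width: 0.162
grip_force: 0.3
```

Call:
jog_arm(
  commands=[
    [[-9,0,0],[0,0,0],0.165],
    [[-18,0,0],[0,0,0],0.165],
    [[-27,0,0],[0,0,0],0.165],
    [[-36,0,0],[0,0,0],0.165],
    [[-45,0,0],[0,0,0],0.165],
    [[-51,0,0],[0,0,0],0.165],
    [[-51,0,0],[0,0,0],0.165],
    [[-41,0,-15],[0,0,0],0.165],
    [[-20,0,-40],[0,0,0],0.165],
    [[0,0,-70],[0,0,0],0.0],
    [[40,20,-100],[0,0,0],0.0],
    [[40,20,-100],[0,0,0],0.0],
  ],
)

```text
clock: 12.27
ee_pos: [488.4, -8.7, 130.5]
eef_rot: [0.598, 0.801, 0.002, 0.001]
ft_force: [0.7, 1.0, 0.5]
gripper_width: -0.002
grip_force: 0.0
```

Call:
jog_arm(
  commands=[
    [[30,30,-20],[0,0,0],0.0],
    [[60,60,-40],[0,0,0],0.0],
    [[60,60,-40],[0,0,0],0.0],
    [[60,60,-40],[0,0,0],0.0],
  ],
)

```text
clock: 12.6
ee_pos: [529.2, 64.5, 168.4]
eef_rot: [0.598, 0.802, 0.001, 0.0]
ft_force: [-0.5, 0.1, 0.1]
gripper_width: -0.003
grip_force: 0.0
```

```bash
python3 m.py; python3 st.py w4
```

```text
12.6 [[ 5.5 70.1]] 168.40591329549636
scene
[[-47.9  81.  310.8 270.6 120. ]
 [ 33.7  81.4 280.5 257.5 110. ]]
side
[[-109.1 -125.7  298.5  272.5   31. ]
 [ -45.6   83.8  278.9  233.3   67.5]
 [  37.8   80.8  304.   226.4   63.5]]
t 12.7 tray [[ 3.  67.1]] z 167.10364366761365 F [-1.5 -0.8 -0.2] w 0.004460536283826456
toolx yaw err 0.07061573333994886 z [-0. -0. -1.]
[[  34.    80.9   22.9 1387.5]
 [ -48.7   82.7   22.9 1414.5]]
```

View pics/w4.png

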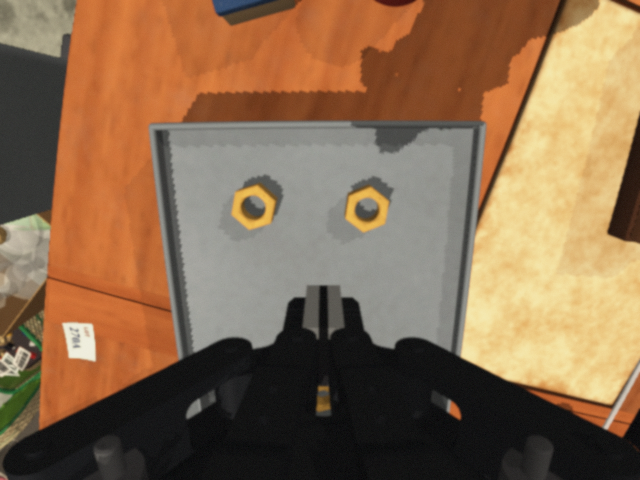

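The view shows two nuts left on the board, with (254,207) and (367,208) unmoved. Next I go high over the lid to its outer side, which also gives the wrist camera a view into the trough.

Call:
jog_arm(
  commands=[
    [[-35,0,-15],[0,0,0],0.0],
    [[-70,0,-20],[0,0,0],0.0],
    [[-105,0,-20],[0,0,0],0.0],
    [[-140,0,-20],[0,0,0],0.0],
    [[-175,0,-20],[0,0,0],0.0],
    [[-210,0,-20],[0,0,0],0.0],
    [[-245,0,-20],[0,0,0],0.0],
    [[-275,0,-20],[0,0,0],0.0],
    [[-275,0,-20],[0,0,0],0.0],
    [[-275,0,-20],[0,0,0],0.0],
    [[-275,0,-20],[0,0,0],0.0],
  ],
)

```text
clock: 13.67
ee_pos: [604.5, -203.0, 186.9]
eef_rot: [0.6, 0.8, -0.0, -0.001]
ft_force: [0.2, 0.9, 0.2]
gripper_width: 0.001
grip_force: 0.0
```

```bash
python3 st.py w5
python3 - <<'E'
from st import *
s=bot.state();c=bot.snapshot('wrist');T=wT(c,s);n=nuts(c['img'],100)
for z in(60,20,14):
    q=tr(at(c,n[:,:2],T,z));m=(abs(q[:,0])<150)&(abs(q[:,1])<170);print(z);print(np.c_[q,n][m])
E
```

```text
t 13.6667 tray [[   2.8 -207.8]] z 186.8871724923138 F [0.2 0.9 0.2] w 0.0009831666439312828
toolx yaw err -0.002103092648908955 z [-0.  0. -1.]
[[   2.  -119.1   20.5 1097. ]
 [ -74.3  -99.1   21.1  810. ]
 [  48.9  -97.8   19.1  566. ]]
60
[[  97.  -160.7  446.5  161.5   31.9  244.5]
 [   2.  -119.3  322.5  104.    20.5 1081. ]
 [ -74.5  -98.6  216.8   74.8   21.   807.5]
 [  48.2  -97.3  386.5   72.5   19.   548. ]]
20
[[ 110.  -163.9  446.5  161.5   31.9  244.5]
 [   2.  -116.9  322.5  104.    20.5 1081. ]
 [ -85.2  -93.3  216.8   74.8   21.   807.5]
 [  54.5  -91.9  386.5   72.5   19.   548. ]]
14
[[ 111.9 -164.4  446.5  161.5   31.9  244.5]
 [   1.9 -116.5  322.5  104.    20.5 1081. ]
 [ -86.8  -92.5  216.8   74.8   21.   807.5]
 [  55.4  -91.   386.5   72.5   19.   548. ]]
```

View pics/w5.png

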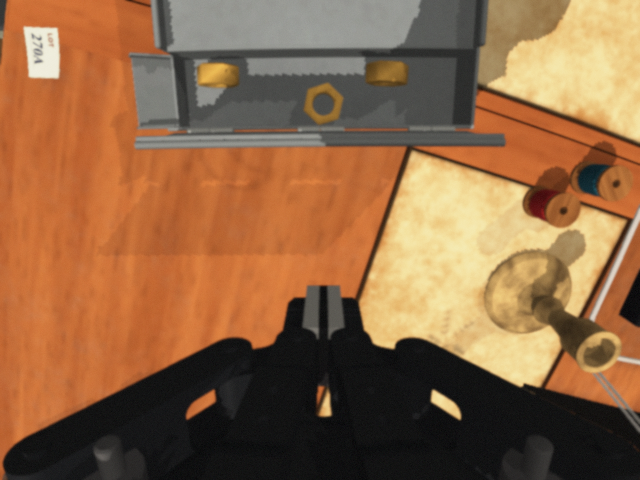

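All three nuts are in the trough. One lies flat at (322,104) and two stand on edge at (217,75) and (386,72), which is under the lid's height. The lid's edge is at row 140. I'll descend outside it and push.

Call:
jog_arm(
  commands=[
    [[0,0,35],[0,0,0],0.0],
    [[0,0,70],[0,0,0],0.0],
    [[0,0,100],[0,0,0],0.0],
    [[0,0,112],[0,0,0],0.0],
    [[0,0,112],[0,0,0],0.0],
    [[15,0,112],[0,0,0],0.0],
    [[30,0,112],[0,0,0],0.0],
    [[40,0,112],[0,0,0],0.0],
    [[48,0,112],[0,0,0],0.0],
    [[54,0,112],[0,0,0],0.0],
    [[60,0,112],[0,0,0],0.0],
    [[66,0,112],[0,0,0],0.0],
  ],
)

```text
clock: 14.77
ee_pos: [586.7, -139.7, 75.8]
eef_rot: [0.6, 0.8, -0.0, 0.0]
ft_force: [0.6, -0.9, 0.4]
gripper_width: 0.002
grip_force: 0.1
```

Call:
jog_arm(
  commands=[
    [[6,0,0],[0,0,0],0.0],
    [[12,0,0],[0,0,0],0.0],
    [[18,0,0],[0,0,0],0.0],
    [[24,0,0],[0,0,0],0.0],
    [[30,0,0],[0,0,0],0.0],
    [[36,0,0],[0,0,0],0.0],
    [[42,0,0],[0,0,0],0.0],
    [[46,0,0],[0,0,0],0.0],
    [[46,0,0],[0,0,0],0.0],
    [[46,0,-30],[0,0,0],0.0],
    [[46,0,-65],[0,0,0],0.0],
    [[46,0,-100],[0,0,0],0.0],
  ],
)

```text
clock: 15.77
ee_pos: [573.3, -95.8, 176.6]
eef_rot: [0.6, 0.8, -0.0, -0.001]
ft_force: [0.5, -0.3, 0.4]
gripper_width: 0.003
grip_force: 0.0
```

Call:
jog_arm(
  commands=[
    [[-30,0,-10],[0,0,0],0.0],
    [[-60,0,-10],[0,0,0],0.0],
    [[-90,0,-10],[0,0,0],0.0],
    [[-105,0,-10],[0,0,0],0.0],
    [[-105,0,-10],[0,0,0],0.0],
    [[-105,0,-10],[0,0,0],0.0],
  ],
)

```text
clock: 16.27
ee_pos: [603.0, -197.1, 185.1]
eef_rot: [0.6, 0.8, -0.0, -0.0]
ft_force: [0.1, 0.4, 0.2]
gripper_width: -0.001
grip_force: 0.0
```

```bash
python3 st.py w6; python3 m.py
python3 - <<'E'
import cv2,numpy as np
from station import bot
a=cv2.imread('pics/w6.png');b=bot.snapshot('side')['img'][180:310,220:400]
b=cv2.resize(b,(554,400),interpolation=cv2.INTER_CUBIC)
o=np.zeros((600,800,3),np.uint8);o[:200,100:740]=a[:200];o[200:,100:654]=b;cv2.imwrite('pics/f.png',o)
E
```

```text
t 16.2667 tray [[   3.  -201.7]] z 185.11922552375856 F [0.1 0.4 0.2] w -0.0012892038279903398
toolx yaw err -0.05362786732899849 z [-0.  0. -1.]
[]
16.3167 [[   3.4 -200.7]] 185.30372352265934
scene
[[-49.   82.7 310.7 271.1 123. ]
 [ 35.1  79.9 280.5 257.  117. ]]
side
[[-45.6  83.8 278.9 233.3  72.5]
 [ 39.6  83.5 304.  225.9  56.5]]
```

View pics/f.png

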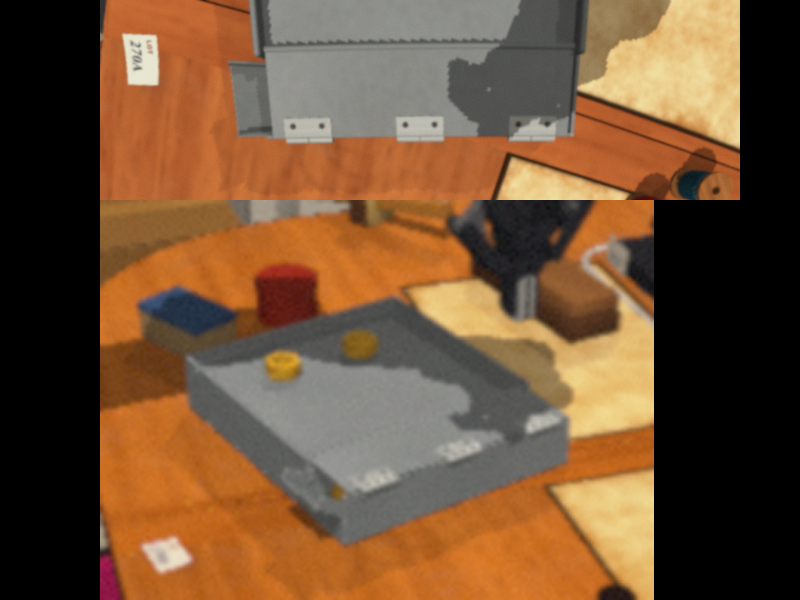

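The lid lies level and shut over the trough in both views, with two nuts on the board and the bystanders unmoved. I'm handing it in.

```bash
python3 -c "
from station import bot
print(bot.close_job())"
```

```text
the job is handed in; nothing more can be done
None
```

Three nuts were swept into the trough, two are left on the board, the lid lies shut over the three, and the job is handed in at about 16 s on the robot's clock; no verdict came back.

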